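# Key release on the pack metal detector

### The job

The metal detector on the packing bench has stopped on a rejected pack. First turn the mode selector on its operator pod to the yellow mark; then take the red-headed key from the key stand, push it fully home in the key switch (its pins are sticky: wiggle it past them, do not force it), turn it a quarter turn clockwise to its stop against the return spring, and finish while holding it there, still gripped, fully home and turned. Leave the blue-headed key and the pack of mince on the bench beside the pod where they are.

Things in the scene. Friction and masses are not known exactly. Their poses are not given: they have to be found in the camera images.
- detector: bench metal detector, fixed; origin on the bench under the centre of its operator pod, a white box 160 mm deep (x), 250 mm wide (y), its flat top 85 mm above the bench; x points away from the robot. Behind it the belt (90 mm high, 800 mm long in y, from x = 160 mm) with packs on it (tops 140 mm high), and over its left part the detector arch, 235 mm high, at x 120 to 440, y 155 to 345 mm.
- keyhole (a point): keyway of the key switch on the pod top, the centre of its mouth: a slot 11.5 x 5 mm with a 2.5 mm funnel chamfer, in a steel bezel 42 mm across, its face 3 mm above the pod top. x: the long way of the slot at rest, parallel to the pod's x; z: up. 30 mm of blade goes in, past two slow, sticky side pins (16 N at 10 mm/s, 25 N+ if hurried, less if rocked sideways) and a spring pin below (2 to 4 N).
- switch (a joint): turn of the key switch's plug in rad, 0 at rest, growing clockwise seen from above; a quarter turn is 1.57, the stop lies at 1.62. It is locked until the key is within 1.5 mm of fully home, and a spring (0.03 N m at rest, 0.1 N m at a quarter turn) turns it back when let go. The key has play in the slot: the plug lags the hand by 0.1 to 0.25 rad.
- selector_grip (a point): the mode selector on the same pod top: a black upright bar handle 40 mm long, 12 mm thick, from 8 to 37 mm above the pod top, on a base disc 42 mm across and 8 mm high. This point lies on its axis, 27 mm above the pod top (10 mm below the bar's top). x: along the bar towards its white pointer line, y: across the bar, z: up.
- selector (a joint): angle of the mode selector in rad, growing clockwise seen from above, 0 when the pointer looks straight away from the robot along the pod. Detents at -0.9 (green mark), -0.3 (grey mark), +0.3 (yellow mark) and +0.9 (blue mark); it needs up to about 0.06 N m and snaps to the nearest one when let go.
- yellow_mark (a point): centre of the yellow dot (11 mm across) on the pod top, 34 mm from the selector's axis: the pointer must look at it.
- key_grip (a point): red-headed key: centre of its head, 30 mm wide (x), 10 thick (y), 34 high (z), upright in the stand. Below: neck 15 x 8 x 6 mm; steel collar 18 mm across, 4 mm high, its underside 27 mm below this point, resting on the stand (42 mm high); blade 10 x 4 x 30 mm with V tip, the same both ways round. Fully home: collar on the lock's face, this point 27 mm above the keyhole. 60 g.
- key: the right key, as key_grip, but the point at the underside of its collar (27 mm below the head's centre); x along the blade's width, y across its thickness, z up. It stands loose in a slot of the key stand.
- key_tip (a point): the point of the red-headed key's blade, 57 mm below the centre of its head.
- spare_grip (a point): head centre of the other key, the same but with a blue head, standing 64 mm from the red-headed one in the same stand (a white block 64 x 124 x 42 mm, fixed). Leave it alone.
- bench_pack_top (a point): top centre of a clear film-topped pack of mince (175 x 130 x 49 mm, 0.5 kg) on the bench beside the pod. Leave it.
Mind the look-alikes: they are no part of the job. Leave any green or turquoise look-alike of the key alone.

How it is judged:
On the way, in this order (a step that is already met when the one before it is completed fails the run):
1. the selector stands at the yellow mark, the key switch still at rest (value of joint selector between 0.16 and 0.44 rad and value of joint switch below 0.35 rad), for 0.3 s.
2. the red-headed key is fully home in the key switch, not yet turned (z of key_tip in the frame of keyhole below -0.0275 m and horizontal distance between key_tip and keyhole below 0.004 m and value of joint switch below 0.35 rad), for 0.1 s.
At the end, for the whole second after the job is handed in: The selector points at the yellow mark (0.3 rad, within 0.14), the red-headed key is gripped by the fingers (over 2 N), upright within 0.12 rad and home in the key switch (blade at least 27.5 of its 30 mm deep), and the switch is held still, turned clockwise by more than 1.3 rad (75 degrees) (value of joint selector between 0.16 and 0.44 rad and z of key_tip in the frame of keyhole below -0.0275 m and horizontal distance between key_tip and keyhole below 0.004 m and angle between the z axis of key_grip and the z axis of keyhole, either way round below 0.12 rad and value of joint switch above 1.3 rad and velocity of joint switch between -0.2 and 0.2 rad/s and contact force between the fingers and key above 2 N); the arm keeps its last pose, push and grip.
It fails at once if the key is forced: over 90 N between key and lock while it is less than 22 mm in (contact force between key and detector above 90 N and z of key_tip in the frame of keyhole above -0.022 m).
It fails at once if the blue key is moved by more than 30 mm (distance of spare_grip from where it was at the start of the episode above 0.03 m).
It fails at once if the pack on the bench beside the pod is moved by more than 30 mm (distance of bench_pack_top from where it was at the start of the episode above 0.03 m).
It also fails if it takes over 67 s, if anything falls off the work surface, if the arm or the gripper's body presses on something with over 40 N, if the wrist force passes 120 N, or if a joint passes its speed limit or range.

### The arm

A 6-joint arm with a two-finger parallel gripper is mounted at the origin on the work surface. World frame = base frame: x ahead of the robot, y to its left, z up, the work surface at z = 0. Lengths are in m, angles in rad, forces in N, time in s.
With the tool pointing down it reaches from about 0.25 to 0.775 m from the base axis. Payload 4 kg.
Tool frame: the origin (TCP) lies at the very end of the fingers, on their centre line; the grasp point (between the pads) lies 19 mm behind it; z points along the fingers, y is the direction in which the jaws open and shut (so a half turn about z gives the same grasp; the last joint's range is limited). The gripper opens to 94 mm and grips with 3 to 60 N. Pads are 16 mm wide; open, the fingers measure 119 mm over their backs; the gripper's body (75 mm by 177 mm) begins 78 mm behind the grasp point.
Start: joints at [-1.349, 0.087, 1.371, -0, 1.684, -0.103], TCP at [0.176, -0.521, 0.206] pointing down, gripper open.
Joint ranges: [-3.1, 3.1], [-0.76, 2.03], [0.27, 2.55], [-1.08, 4.22], [0.17, 2.65], [-2.57, 2.57]. Speed limits (rad/s): [2.79, 2.79, 3.14, 3.14, 3.14, 3.14].

### API

Orientations are given as a unit quaternion [w, x, y, z].
In Python, from cell import ctrl gives the robot as it stands.
- The arm moves only by the tool play_rows, never from a script. Its argument "targets" is a list of rows, each an object of numbers: "grip": the finger opening in cm, from 0 to 9.4; "dx", "dy", "dz": the shift along the tool's x, y, z in cm; "yaw": the turn about the tool's z in degrees. In form: [{"grip": .., "dx": .., "dy": .., "dz": .., "yaw": ..}, ...]. A call has 1 to 5 rows; each row is the pose to reach, as a shift and turn from the pose measured when the call began, along the tool's axes at that moment; what a row does not reach only later rows make up. A row lasts 1/10 s, in which the tool goes at most 50 mm and 8.59 degrees, less where a joint would pass 70% of its speed; a pose out of reach is approached as far as the arm can. A call with a gripper value outside its range is refused whole. The fingers move at their own pace and stop on an object; the grip force is fixed at half the most. Time passes only in rows, so rows that repeat a pose let the fingers close. It gives the time, the measured TCP pose, the force and the opening at its end, in the units of the state.
- ctrl.sense(): the state, without advancing time (a new reading comes with each control period).
- ctrl.capture(name): name is "scene" or "top" or "wrist"; returns (picture, depth): 480x640x3 uint8, red, green, blue; 480x640 float32, m along the optical axis (not along the pixel's ray), 0 where there is no reading.
- ctrl.calibration(name): a dict with "fx", "fy", "cx", "cy" (pixels), "R" (3x3) and "t" (3): a world point X has camera coordinates R X + t; the wrist camera has in their place "hand_eye" (4x4, takes a point from camera to tool coordinates, whose origin is the TCP and whose axes are the flange's). Camera axes: x right, y down, z forward; pixel columns grow to the right and rows downward; lengths in m; the calibration is good to about 2 mm. A picture is of the moment at which its call begins: read the wrist's pose just before it. calibration takes no time and is no camera call.
- ctrl.hand_in(): hands the job in, once; it reports no verdict.
The state is a dict: "time_s": time; "joints": joint angles; "qvel": joint speeds; "joint_efforts": joint torques, N m; "tool_pos": TCP position; "tool_rot": TCP orientation; "force": force on the tool from outside, world axes, zero at the start; "wrist_torque": the same for the moment, N m; "gripper_width": finger opening in m.
Only numpy, scipy, OpenCV 4.12 (cv2) and the standard library are available. Lean on these libraries where they do the work, as an engineer would, in place of code of your own. Each camera call takes 0.05 s, during which the arm holds its last target.

## Working session

There is one attempt and no reset: what is moved stays moved. The work goes in short steps, Python scripts to look and compute and a tool call to move; the robot and the scene stay as the last step left them, time stands still between calls to the robot, and variables do not carry over. Pictures are saved under pics/ and viewed, and the job is handed in when it is done.

Besides the shell and the picture viewer there is one more tool, called after "Call:" as name(argument=value, ...), one argument or row to a line, values as JSON. play_rows: Moves the arm, as the interface text tells. Its arguments: {"type":"object","properties":{"targets":{"type":"array","items":{"type":"object","properties":{"grip":{"type":"number"},"dx":{"type":"number"},"dy":{"type":"number"},"dz":{"type":"number"},"yaw":{"type":"number"}}}}},"required":["targets"]}

```bash
ls; mkdir -p pics
python3 - <<'E'
from cell import ctrl
import cv2,numpy as np
s=ctrl.sense();print(s)
for n in("scene","top","wrist"):
    p,d=ctrl.capture(n);cv2.imwrite(f"pics/{n}0.png",p[:,:,::-1]);np.save(f"pics/{n}0.npy",d);c=ctrl.calibration(n);print(n,c)
E
```

```text
pics
{'time_s': 0.0, 'joints': array([-1.34914410e+00,  8.79260308e-02,  1.37219398e+00, -2.20571552e-07,
        1.68360737e+00, -1.03099546e-01]), 'qvel': array([-0.00099869, -0.00180594, -0.00120396, -0.00031205, -0.00046138,
        0.00190994]), 'joint_efforts': array([ 4.67444006e-04, -3.40181065e+01, -3.02423894e+01,  7.16978568e-02,
        3.29866132e-02, -1.70162416e-04]), 'tool_pos': array([ 0.17536838, -0.52072991,  0.20435059]), 'tool_rot': array([-1.06548167e-03,  9.86845415e-01,  1.61663192e-01, -6.33417235e-05]), 'force': array([-0.54176339,  0.17853466,  0.66598501]), 'wrist_torque': array([ 0.04543647,  0.02152021, -0.01539627]), 'gripper_width': 0.09401027884914952}
scene {'fx': 509.5552620143982, 'fy': 509.5552620143982, 'cx': 307.8575519729575, 'cy': 228.89205808092476, 'R': array([[-0.1792609 ,  0.9837795 , -0.0065903 ],
       [ 0.60744093,  0.10541143, -0.78733979],
       [-0.77387405, -0.14514245, -0.61648408]]), 't': array([ 0.10417611, -0.18097431,  1.51771743])}
top {'fx': 450.4967669236235, 'fy': 450.4967669236235, 'cx': 317.24167854734594, 'cy': 235.8299942269131, 'R': array([[-0.02364413, -0.99970492, -0.00556993],
       [-0.99285115,  0.02413331, -0.11689391],
       [ 0.11699384,  0.00276626, -0.99312879]]), 't': array([-0.00231266,  0.44366522,  0.82882477])}
wrist {'fx': 381.427748129546, 'fy': 381.427748129546, 'cx': 316.31205964865137, 'cy': 241.5248435076244, 'hand_eye': array([[ 1.98863584e-04, -9.70617209e-01, -2.40628748e-01,
         6.94453539e-02],
       [ 9.99999924e-01,  2.73997378e-04, -2.78782159e-04,
         2.37563717e-04],
       [ 3.36522407e-04, -2.40628674e-01,  9.70617189e-01,
        -1.79496362e-01],
       [ 0.00000000e+00,  0.00000000e+00,  0.00000000e+00,
         1.00000000e+00]])}
```

View pics/scene0.png

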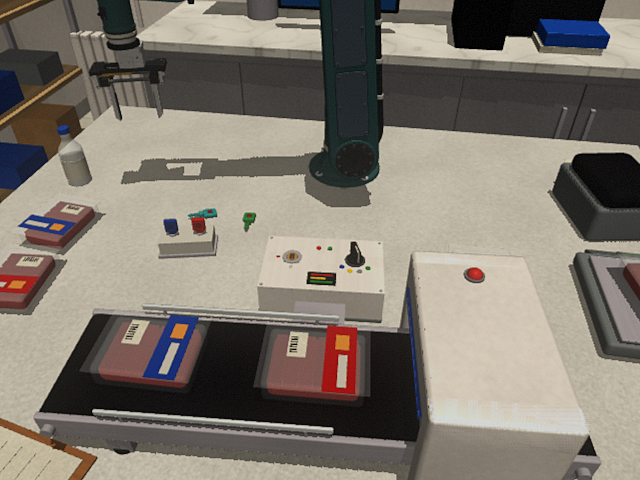

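View pics/top0.png

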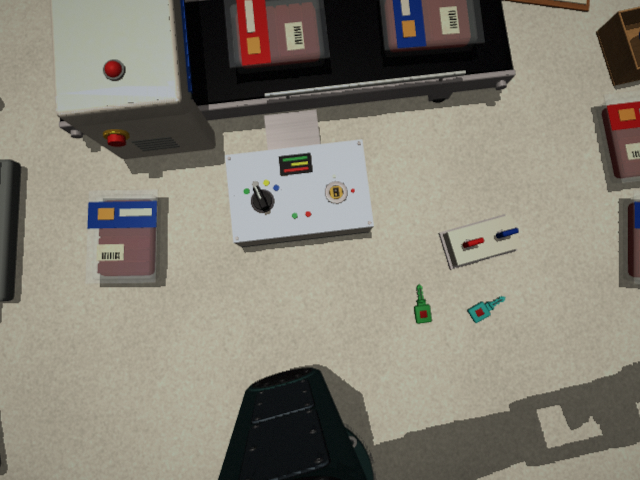

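View pics/wrist0.png

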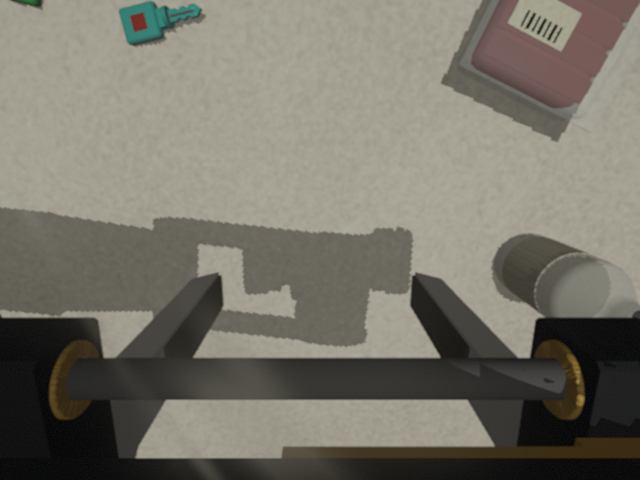

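```bash
cat > h.py <<'E'
import numpy as np,cv2
from cell import ctrl
from scipy.spatial.transform import Rotation as Ro
def rot(q): return Ro.from_quat([q[1],q[2],q[3],q[0]]).as_matrix()
def world(name,uv,d=None,z=None,s=None):
    c=ctrl.calibration(name);r=np.array([(uv[0]-c['cx'])/c['fx'],(uv[1]-c['cy'])/c['fy'],1.])
    if 'R' in c: A=c['R'].T; o=-A@c['t']
    else:
        H=c['hand_eye'];T=rot(s['tool_rot']);A=T@H[:3,:3];o=s['tool_pos']+T@H[:3,3]
    v=A@r
    if d is None:d=(z-o[2])/v[2]
    return o+v*d
def proj(name,X,s=None):
    c=ctrl.calibration(name)
    if 'R' in c: p=c['R']@X+c['t']
    else:
        H=c['hand_eye'];T=rot(s['tool_rot']);A=T@H[:3,:3];o=s['tool_pos']+T@H[:3,3];p=A.T@(np.array(X)-o)
    return np.array([p[0]/p[2]*c['fx']+c['cx'],p[1]/p[2]*c['fy']+c['cy']])
def crop(src,dst,x,y,w,h,k):
    im=cv2.imread(src)[y:y+h,x:x+w];cv2.imwrite(dst,cv2.resize(im,None,fx=k,fy=k,interpolation=cv2.INTER_CUBIC))
E
python3 -c "
from h import *
crop('pics/top0.png','pics/c1.png',220,130,160,120,5)
crop('pics/top0.png','pics/c2.png',400,200,140,105,5)
crop('pics/scene0.png','pics/c3.png',150,195,240,130,3)
"
```

```text
(no output)
```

View pics/c1.png

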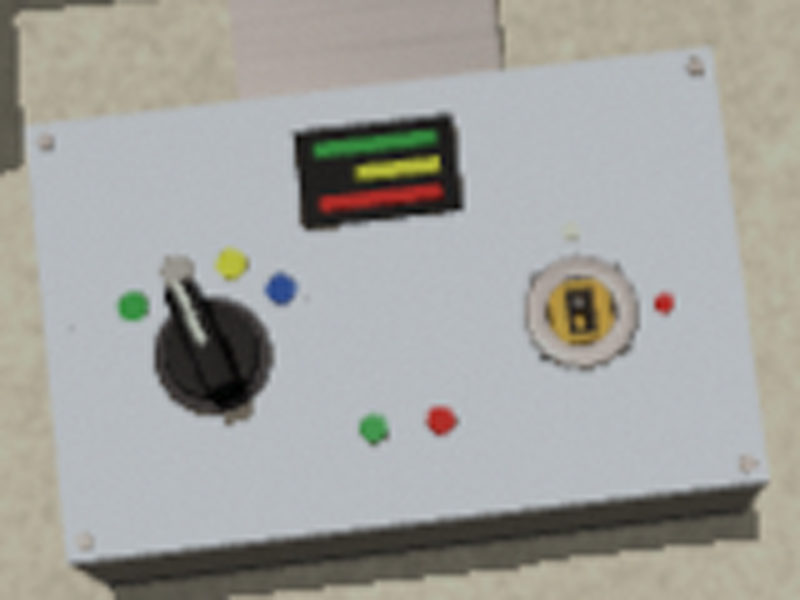

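View pics/c2.png

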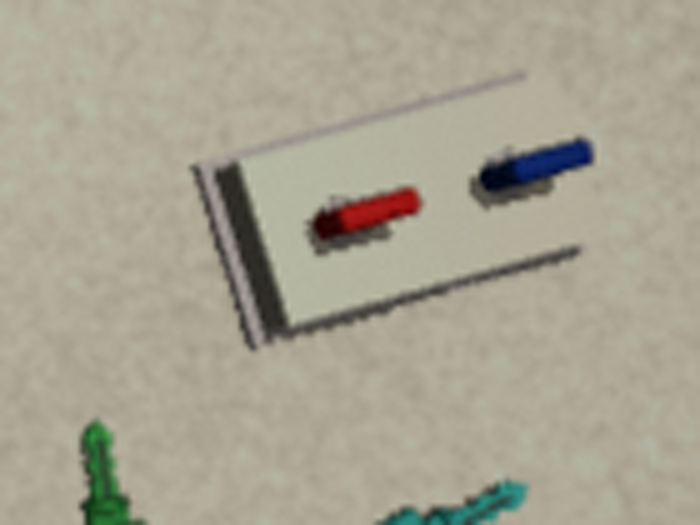

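View pics/c3.png

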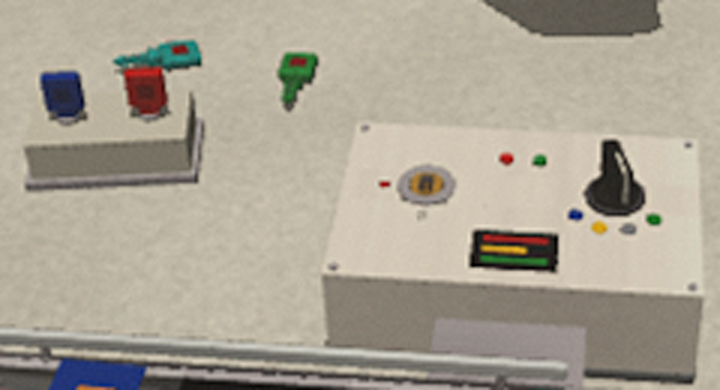

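Run:
```python
from h import *
f=lambda x,y,ox,oy,k:((x+.5)/k-.5+ox,(y+.5)/k-.5+oy)
P={}
for n,x,y,z in [('s1',46,142,.085),('s2',695,66,.085),('s3',749,464,.085),('s4',85,541,.085),('lock',581,311,.088),('selbase',214,354,.093),('seltip',168,278,.122),('selend',235,398,.122),('grn',133,306,.085),('gray',176,267,.085),('yel',232,264,.085),('blu',281,289,.085),('lockdot',664,303,.085),('locktop',571,234,.085)]:
    P[n]=world('top',f(x,y,220,130,5),z=z);print(n,P[n].round(4))
c=(P['s1']+P['s2']+P['s3']+P['s4'])/4
d=P['s1']-P['s2'];e=P['s1']+P['s2']-P['s3']-P['s4'];print('c',c,'yaw y',np.degrees(np.arctan2(-d[0],d[1])),'x',np.degrees(np.arctan2(e[1],e[0])))
d=P['seltip']-P['selend'];print('sel',np.degrees(np.arctan2(d[1],d[0])))
for n in('grn','gray','yel','blu'):
  d=P[n]-P['selbase'];print(n,np.linalg.norm(d[:2]),np.degrees(np.arctan2(d[1],d[0])))
for n,x,y,z in [('k1',338,220,.093),('k2',418,200,.093),('ktop',379,209,.093),('b',545,162,.093),('b1',510,172,.093),('b2',590,152,.093)]:
    P[n]=world('top',f(x,y,400,200,5),z=z);print(n,P[n].round(4))
d=P['k1']-P['k2'];print('keyyaw',np.degrees(np.arctan2(d[1],d[0])));d=P['b1']-P['b2'];print(np.degrees(np.arctan2(d[1],d[0])))
# scene view checks
for n in('lock','selbase','yel','ktop','b'): print(n,proj('scene',P[n]))
D=np.load('pics/top0.npy')
print(D[200:204,475],[world('top',(u,v),d=D[v,u]).round(3) for u,v in((473,243),(480,241),(466,247))])
```

```text
s1 [0.5818 0.1431 0.085 ]
s2 [ 0.6041 -0.0919  0.085 ]
s3 [ 0.4582 -0.106   0.085 ]
s4 [0.4365 0.1294 0.085 ]
lock [ 0.5142 -0.048   0.088 ]
selbase [0.5009 0.0822 0.093 ]
seltip [0.5218 0.094  0.122 ]
selend [0.4797 0.0716 0.122 ]
grn [0.5207 0.112  0.085 ]
gray [0.5345 0.0965 0.085 ]
yel [0.5351 0.0764 0.085 ]
blu [0.5256 0.059  0.085 ]
lockdot [ 0.5171 -0.0778  0.085 ]
locktop [ 0.5431 -0.0453  0.085 ]
c [0.52014835 0.01863973 0.085     ] yaw y 5.425975425687955 x 5.454541614821475
sel 28.06116359218951
grn 0.03577861065423102 56.442776069489234
gray 0.036558887189913854 23.064334471319416
yel 0.034714794972365806 -9.558315157842197
blu 0.03386423917704645 -43.26797619116702
k1 [ 0.4156 -0.2738  0.093 ]
k2 [ 0.422  -0.3021  0.093 ]
ktop [ 0.4191 -0.2883  0.093 ]
b [ 0.4342 -0.3472  0.093 ]
b1 [ 0.431  -0.3348  0.093 ]
b2 [ 0.4373 -0.3631  0.093 ]
keyyaw 102.61046106209758
102.61326738532841
lock [290.84926869 255.99470977]
selbase [353.29956619 257.10462577]
yel [348.44615613 270.64228867]
ktop [197.45290463 215.91747439]
b [170.86115521 217.16236449]
[0.8859257  0.8886982  0.8858661  0.88506716] [array([ 0.417, -0.286,  0.087]), array([ 0.42 , -0.299,  0.086]), array([ 0.414, -0.287,  0.044])]
```

```bash
cat >> h.py <<'E'
def go(x=None,y=None,z=None,head=None):
    """print dx,dy,dz in cm & yaw deg from the present pose"""
    s=ctrl.sense();T=rot(s['tool_rot']);p=s['tool_pos']
    t=np.array([p[0] if x is None else x,p[1] if y is None else y,p[2] if z is None else z])
    h=np.degrees(np.arctan2(T[1,0],T[0,0]))
    print('t',round(s['time_s'],2),'pos',p.round(4),'head',h.round(2),'tilt',np.degrees(np.arccos(-T[2,2])).round(2),'w',round(s['gripper_width'],4),'F',s['force'].round(1),'M',s['wrist_torque'].round(2),'q6',s['joints'][5].round(2))
    if head is None: head=h
    dh=(h-head+180)%360-180
    print('d cm',((T.T@(t-p))*100).round(2),'yaw',dh.round(2))
E
python3 -c "
from h import *
go(.502,.083,.19,22.6)"
```

```text
t 0.15 pos [ 0.1754 -0.5208  0.2046] head 18.61 tilt 0.1 w 0.0943 F [ 0.4 -0.8 -0.4] M [-0.01  0.02  0.  ] q6 -0.1
d cm [ 50.22 -46.8    1.55] yaw -3.99
```

Call:
play_rows(
  targets=[
    {"grip":9.4,"dx":2.2,"dy":-2.0,"dz":0,"yaw":0},
    {"grip":9.4,"dx":5.5,"dy":-5.1,"dz":0,"yaw":0},
    {"grip":9.4,"dx":8.8,"dy":-8.2,"dz":0,"yaw":0},
    {"grip":9.4,"dx":12.1,"dy":-11.3,"dz":0,"yaw":0},
    {"grip":9.4,"dx":15.4,"dy":-14.4,"dz":0,"yaw":0},
  ],
)

```text
time_s: 0.65
tool_pos: [0.2758, -0.3335, 0.2045]
tool_rot: [-0.001, 0.987, 0.161, -0.0]
force: [0.7, 0.7, 0.3]
gripper_width: 0.094
```

```bash
python3 -c "
from h import *
go(.502,.083,.19,22.6)"
```

```text
t 0.65 pos [ 0.2758 -0.3335  0.2045] head 18.57 tilt 0.13 w 0.094 F [0.7 0.7 0.3] M [ 0.05 -0.01 -0.05] q6 0.24
d cm [ 34.71 -32.27   1.52] yaw -4.03
```

Call:
play_rows(
  targets=[
    {"grip":5,"dx":3.5,"dy":-3.3,"dz":0,"yaw":0},
    {"grip":5,"dx":7.0,"dy":-6.6,"dz":0,"yaw":-1},
    {"grip":5,"dx":10.5,"dy":-9.8,"dz":0,"yaw":-2},
    {"grip":5,"dx":14.0,"dy":-13.0,"dz":0,"yaw":-3},
    {"grip":5,"dx":17.5,"dy":-16.3,"dz":0,"yaw":-4},
  ],
)

```text
time_s: 1.15
tool_pos: [0.3902, -0.1214, 0.2048]
tool_rot: [-0.001, 0.981, 0.196, 0.0]
force: [1.1, -0.4, 0.2]
gripper_width: 0.0576
```

```bash
python3 -c "
from h import *
go(.502,.083,.19,22.6)"
```

```text
t 1.15 pos [ 0.3902 -0.1214  0.2048] head 22.59 tilt 0.11 w 0.0576 F [ 1.1 -0.4  0.2] M [-0.08 -0.05 -0.06] q6 0.73
d cm [ 18.18 -14.57   1.52] yaw -0.01
```

Call:
play_rows(
  targets=[
    {"grip":5,"dx":4,"dy":-3.2,"dz":0.3,"yaw":0},
    {"grip":5,"dx":8,"dy":-6.4,"dz":0.6,"yaw":0},
    {"grip":5,"dx":12,"dy":-9.6,"dz":1.0,"yaw":0},
    {"grip":5,"dx":16,"dy":-12.8,"dz":1.5,"yaw":0},
    {"grip":5,"dx":18.2,"dy":-14.6,"dz":1.5,"yaw":0},
  ],
)

```text
time_s: 1.65
tool_pos: [0.5023, 0.0862, 0.1889]
tool_rot: [-0.001, 0.98, 0.197, -0.001]
force: [-0.2, -0.6, -0.0]
gripper_width: 0.0496
```

```bash
python3 -c "
from h import *
go(.502,.083,.19,22.6)
s=ctrl.sense();p,d=ctrl.capture('wrist');cv2.imwrite('pics/w1.png',p[:,:,::-1]);import pickle;pickle.dump((s,d),open('pics/w1.pkl','wb'))
for X in((.502,.083,.122),(.514,-.048,.088)):print(proj('wrist',X,s))
"
```

```text
t 1.65 pos [0.5023 0.0862 0.1889] head 22.72 tilt 0.16 w 0.0496 F [-0.2 -0.6 -0. ] M [-0.06  0.01 -0.01] q6 1.23
d cm [-0.15  0.29 -0.11] yaw 0.12
[320.62282438 255.72656525]
[480.50862198 292.41220841]
```

View pics/w1.png

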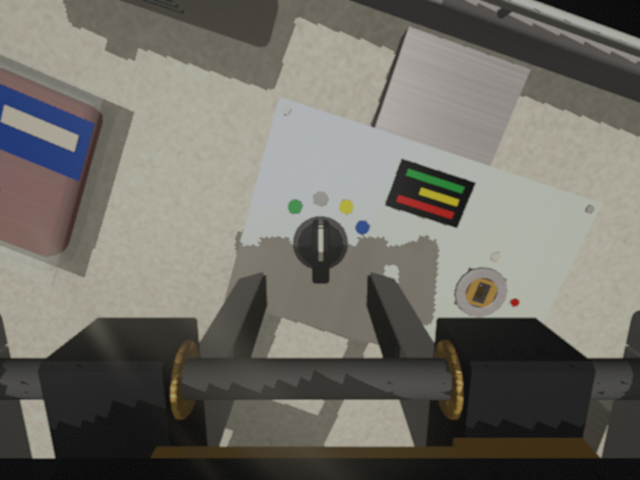

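```bash
python3 -c "
from h import *
import pickle
s,d=pickle.load(open('pics/w1.pkl','rb'))
crop('pics/w1.png','pics/c4.png',280,180,100,110,5);crop('pics/w1.png','pics/c5.png',440,240,100,80,6)
for uv,z in (((320.5,242),.093),((321,232),.122),((321,281),.11),((320.5,198.5),.085),((346.5,206.5),.085),((362,227.5),.085),((295,207),.085),((481,292),.088)):print(uv,world('wrist',uv,z=z,s=s).round(4))
"
```

```text
(320.5, 242) [0.5041 0.0838 0.093 ]
(321, 232) [0.5171 0.0891 0.122 ]
(321, 281) [0.4816 0.074  0.11  ]
(320.5, 198.5) [0.5331 0.0959 0.085 ]
(346.5, 206.5) [0.5351 0.0756 0.085 ]
(362, 227.5) [0.5249 0.0583 0.085 ]
(295, 207) [0.5198 0.111  0.085 ]
(481, 292) [ 0.5145 -0.0482  0.088 ]
```

View pics/c4.png

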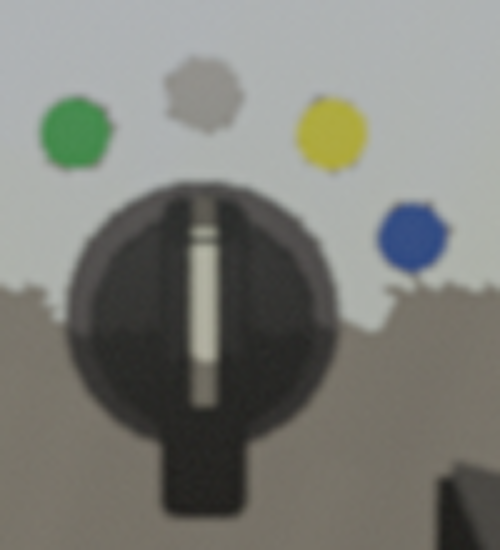

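View pics/c5.png

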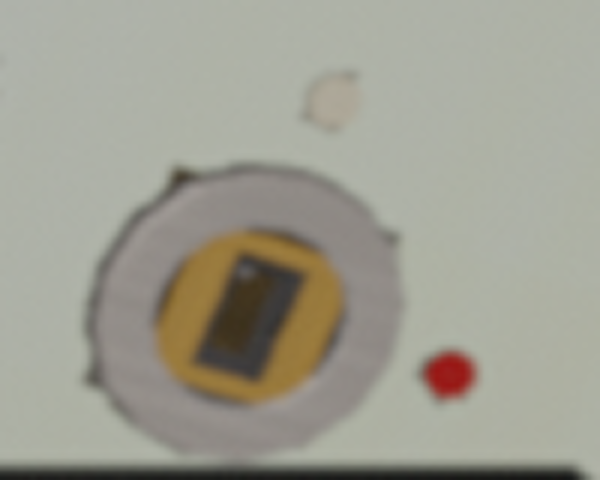

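Call:
play_rows(
  targets=[
    {"grip":5,"dx":-0.1,"dy":0.3,"dz":2,"yaw":0},
    {"grip":5,"dx":-0.1,"dy":0.3,"dz":4.5,"yaw":0},
    {"grip":5,"dx":-0.1,"dy":0.3,"dz":7,"yaw":0},
    {"grip":5,"dx":-0.1,"dy":0.3,"dz":8.8,"yaw":0},
    {"grip":3,"dx":-0.1,"dy":0.3,"dz":8.8,"yaw":0},
  ],
)

```text
time_s: 2.2
tool_pos: [0.5014, 0.087, 0.097]
tool_rot: [-0.004, 0.98, 0.199, -0.003]
force: [0.5, -0.4, -0.1]
gripper_width: 0.0447
```

Call:
play_rows(
  targets=[
    {"grip":0.5},
    {"grip":0.5},
    {"grip":0.5},
    {"grip":0.5},
    {"grip":0.5},
  ],
)

```text
validation failed for argument at $.ta...
```

```bash
python3 -c "
from h import *
go(.502,.083,.1,22.6)"
```

```text
t 2.2 pos [0.5014 0.087  0.097 ] head 22.91 tilt 0.57 w 0.0447 F [ 0.5 -0.4 -0.1] M [-0.02 -0.02  0.04] q6 1.23
d cm [-0.1   0.39 -0.31] yaw 0.31
```

Call:
play_rows(
  targets=[
    {"grip":4.5,"dx":-0.1,"dy":0.4,"dz":-0.3,"yaw":0},
    {"grip":4.5,"dx":-0.1,"dy":0.4,"dz":-0.3,"yaw":0},
  ],
)

```text
time_s: 2.4
tool_pos: [0.5029, 0.0824, 0.1013]
tool_rot: [-0.003, 0.98, 0.198, -0.002]
force: [-0.1, -0.2, 0.0]
gripper_width: 0.0449
```

```bash
python3 -c "
from h import *
go(.502,.083,.1,22.6)"
```

```text
t 2.4 pos [0.5029 0.0824 0.1013] head 22.88 tilt 0.47 w 0.0449 F [-0.1 -0.2  0. ] M [ 0.01  0.02 -0.02] q6 1.22
d cm [-0.05 -0.09  0.13] yaw 0.28
```

Call:
play_rows(
  targets=[
    {"grip":0.5,"dx":0,"dy":0,"dz":0,"yaw":0},
    {"grip":0.5,"dx":0,"dy":0,"dz":0,"yaw":0},
    {"grip":0.5,"dx":0,"dy":0,"dz":0,"yaw":0},
    {"grip":0.5,"dx":0,"dy":0,"dz":0,"yaw":0},
    {"grip":0.5,"dx":0,"dy":0,"dz":0,"yaw":0},
  ],
)

```text
time_s: 2.9
tool_pos: [0.5025, 0.0835, 0.1016]
tool_rot: [-0.005, 0.98, 0.198, -0.002]
force: [-1.7, 3.4, 1.9]
gripper_width: 0.0117
```

```bash
python3 -c "
from h import *
go(.502,.083,.1,22.6)"
```

```text
t 2.9 pos [0.5025 0.0835 0.1016] head 22.9 tilt 0.6 w 0.0117 F [-1.7  3.4  1.9] M [0.54 0.25 0.01] q6 1.22
d cm [-0.07  0.03  0.16] yaw 0.3
```

Gripped. Turn clockwise 34.5°.

Call:
play_rows(
  targets=[
    {"grip":0.5,"dx":0,"dy":0,"dz":0,"yaw":7},
    {"grip":0.5,"dx":0,"dy":0,"dz":0,"yaw":14},
    {"grip":0.5,"dx":0,"dy":0,"dz":0,"yaw":21},
    {"grip":0.5,"dx":0,"dy":0,"dz":0,"yaw":28},
    {"grip":0.5,"dx":0,"dy":0,"dz":0,"yaw":35},
  ],
)

```text
time_s: 3.4
tool_pos: [0.5025, 0.0831, 0.1016]
tool_rot: [-0.003, 0.994, -0.108, -0.004]
force: [-0.0, -0.7, 0.5]
gripper_width: 0.0114
```

```bash
python3 -c "
from h import *
go(.502,.083,.1,-11.8)"
```

```text
t 3.4 pos [0.5025 0.0831 0.1016] head -12.38 tilt 0.55 w 0.0114 F [-0.  -0.7  0.5] M [-0.15  0.02  0.02] q6 1.83
d cm [-0.05  0.03  0.16] yaw -0.58
```

Hold a moment, then open, and rise.

Call:
play_rows(
  targets=[
    {"grip":0.5,"dx":0,"dy":0,"dz":0,"yaw":0},
    {"grip":5,"dx":0,"dy":0,"dz":0,"yaw":0},
    {"grip":5,"dx":0,"dy":0,"dz":0,"yaw":0},
    {"grip":5,"dx":0,"dy":0,"dz":-1,"yaw":0},
    {"grip":5,"dx":0,"dy":0,"dz":-5,"yaw":0},
  ],
)

```text
time_s: 3.9
tool_pos: [0.4996, 0.0825, 0.1477]
tool_rot: [-0.002, 0.994, -0.107, -0.009]
force: [0.1, -0.3, 0.2]
gripper_width: 0.0403
```

Call:
play_rows(
  targets=[
    {"grip":5,"dx":0,"dy":0,"dz":-4,"yaw":0},
    {"grip":5,"dx":0,"dy":0,"dz":-5,"yaw":0},
  ],
)

```text
time_s: 4.1
tool_pos: [0.5028, 0.0823, 0.2033]
tool_rot: [-0.003, 0.994, -0.107, -0.004]
force: [1.0, -0.4, -0.2]
gripper_width: 0.0498
```

```bash
python3 -c "
from h import *
s=ctrl.sense();p,d=ctrl.capture('wrist');cv2.imwrite('pics/w2.png',p[:,:,::-1])
go(.419,-.288,.18,102.6)
"
```

```text
t 4.15 pos [0.5029 0.0823 0.203 ] head -12.31 tilt 0.6 w 0.0499 F [ 1.7 -0.6  1. ] M [-0.01  0.01  0.  ] q6 1.83
d cm [-0.28 37.98  2.12] yaw -114.91
```

View pics/w2.png

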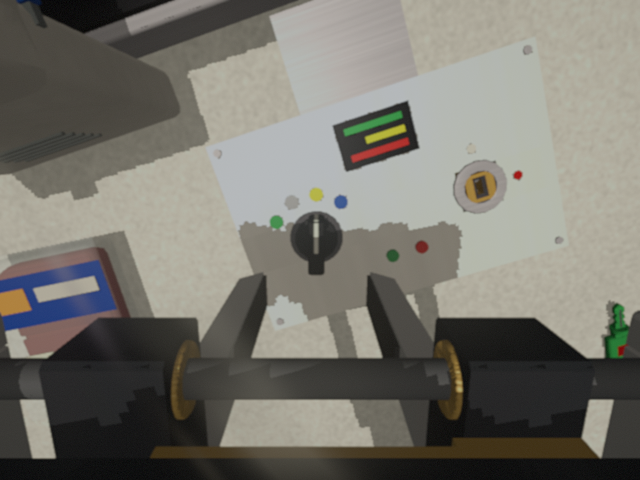

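Call:
play_rows(
  targets=[
    {"grip":5,"dx":0,"dy":2,"dz":0,"yaw":-8},
    {"grip":5,"dx":0,"dy":5,"dz":0,"yaw":-16},
    {"grip":5,"dx":0,"dy":8.5,"dz":0,"yaw":-24},
    {"grip":5,"dx":0,"dy":12,"dz":0,"yaw":-32},
    {"grip":5,"dx":0,"dy":15.5,"dz":0,"yaw":-40},
  ],
)

```text
time_s: 4.65
tool_pos: [0.4687, -0.0701, 0.2004]
tool_rot: [-0.005, 0.97, 0.243, -0.004]
force: [-0.3, -0.2, 0.6]
gripper_width: 0.05
```

```bash
python3 -c "
from h import *
go(.419,-.288,.18,102.6)
"
```

```text
t 4.65 pos [ 0.4687 -0.0701  0.2004] head 28.07 tilt 0.74 w 0.05 F [-0.3 -0.2  0.6] M [-0.03 -0.09  0.03] q6 0.81
d cm [-14.62  16.91   1.94] yaw -74.53
```

Call:
play_rows(
  targets=[
    {"grip":5,"dx":-2.5,"dy":2.9,"dz":0,"yaw":-8},
    {"grip":5,"dx":-5,"dy":5.8,"dz":0,"yaw":-16},
    {"grip":5,"dx":-7.5,"dy":8.7,"dz":0,"yaw":-24},
    {"grip":5,"dx":-10,"dy":11.6,"dz":0,"yaw":-32},
    {"grip":5,"dx":-12,"dy":14,"dz":0,"yaw":-40},
  ],
)

```text
time_s: 5.15
tool_pos: [0.4273, -0.2516, 0.1977]
tool_rot: [-0.007, 0.827, 0.562, -0.003]
force: [0.1, -0.4, -0.1]
gripper_width: 0.0499
```

```bash
python3 -c "
from h import *
go(.419,-.288,.18,102.6)
"
```

```text
t 5.15 pos [ 0.4273 -0.2516  0.1977] head 68.36 tilt 0.88 w 0.0499 F [ 0.1 -0.4 -0.1] M [-0.01 -0.06  0.  ] q6 -0.27
d cm [-3.7   0.6   1.75] yaw -34.24
```

Call:
play_rows(
  targets=[
    {"grip":5,"dx":-1,"dy":0.2,"dz":0,"yaw":-8},
    {"grip":5,"dx":-2,"dy":0.4,"dz":0,"yaw":-16},
    {"grip":5,"dx":-3,"dy":0.6,"dz":0,"yaw":-24},
    {"grip":5,"dx":-3.7,"dy":0.6,"dz":0,"yaw":-32},
    {"grip":5,"dx":-3.7,"dy":0.6,"dz":0,"yaw":-34.2},
  ],
)

```text
time_s: 5.65
tool_pos: [0.4182, -0.2886, 0.1955]
tool_rot: [-0.009, 0.625, 0.781, -0.001]
force: [-0.4, 0.5, -0.3]
gripper_width: 0.0502
```

```bash
python3 -c "
from h import *
import pickle
go(.419,-.288,.18,102.6)
s=ctrl.sense();p,d=ctrl.capture('wrist');cv2.imwrite('pics/w3.png',p[:,:,::-1]);pickle.dump((s,d),open('pics/w3.pkl','wb'))
print(rot(s['tool_rot'])[:,2])
crop('pics/w3.png','pics/c6.png',270,200,120,100,6)
"
```

```text
t 5.65 pos [ 0.4182 -0.2886  0.1955] head 102.69 tilt 1.06 w 0.0502 F [-0.4  0.5 -0.3] M [-0.03 -0.11  0.03] q6 -0.94
d cm [0.02 0.11 1.55] yaw 0.09
[-0.01542644  0.01029082 -0.99982805]
```

View pics/w3.png

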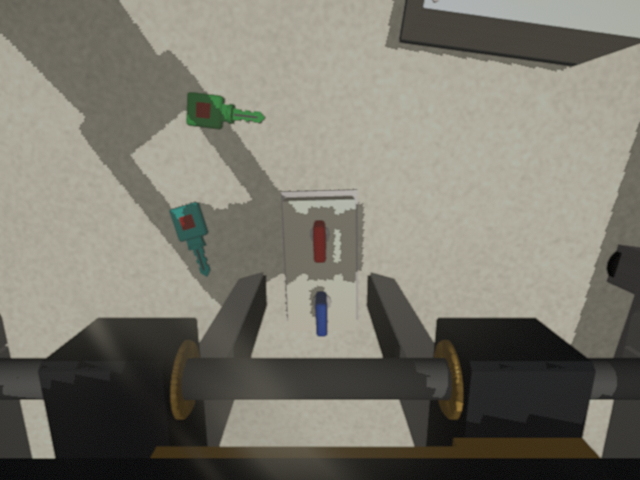

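View pics/c6.png

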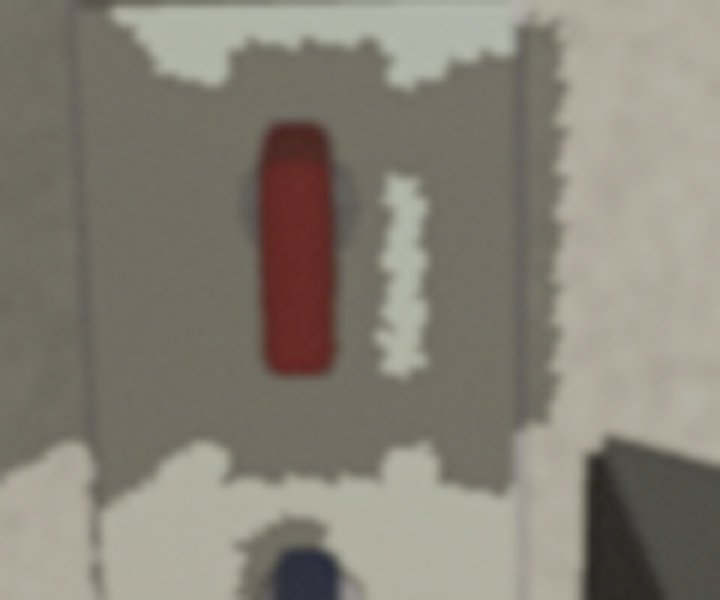

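```bash
python3 -c "
from h import *
import pickle
s,d=pickle.load(open('pics/w3.pkl','rb'))
f=lambda x,y:((x+.5)/6-.5+270,(y+.5)/6-.5+200)
for x,y,z in((298.5,268,.086),(298,163,.086),(299,373,.086),(298,208,.046)):print(world('wrist',f(x,y),z=z,s=s).round(4))
g=lambda x,y:((x+.5)/5-.5+400,(y+.5)/5-.5+200)
print(world('top',g(379,209),z=.086),world('top',g(338,220),z=.086),world('top',g(418,200),z=.086))
"
```

```text
[ 0.4198 -0.2913  0.086 ]
[ 0.4166 -0.2777  0.086 ]
[ 0.423  -0.3051  0.086 ]
[ 0.4196 -0.2918  0.046 ]
[ 0.4198075  -0.29075905  0.086     ] [ 0.41627518 -0.27613601  0.086     ] [ 0.42265363 -0.30464708  0.086     ]
```

```bash
python3 -c "
from h import *
go(.4198,-.2912,.052,103)
"
```

```text
t 5.7 pos [ 0.4184 -0.2882  0.1955] head 102.68 tilt 1.06 w 0.0502 F [ 0.3 -0.3 -0.3] M [ 0.04 -0.12 -0.01] q6 -0.94
d cm [-0.52  0.25 14.35] yaw -0.32
```

Call:
play_rows(
  targets=[
    {"grip":5,"dx":-0.5,"dy":0.2,"dz":2.5,"yaw":-0.3},
    {"grip":5,"dx":-0.5,"dy":0.2,"dz":5.5,"yaw":-0.3},
    {"grip":5,"dx":-0.5,"dy":0.2,"dz":8,"yaw":-0.3},
    {"grip":5,"dx":-0.5,"dy":0.2,"dz":9.5,"yaw":-0.3},
    {"grip":5,"dx":-0.5,"dy":0.2,"dz":9.5,"yaw":-0.3},
  ],
)

```text
time_s: 6.2
tool_pos: [0.4178, -0.2896, 0.0962]
tool_rot: [-0.013, 0.623, 0.782, -0.0]
force: [0.5, -0.8, -0.4]
gripper_width: 0.05
```

```bash
python3 -c "
from h import *
go(.4198,-.2912,.052,103)
"
```

```text
t 6.2 pos [ 0.4178 -0.2896  0.0962] head 102.96 tilt 1.53 w 0.05 F [ 0.5 -0.8 -0.4] M [-0.07 -0.09  0.01] q6 -0.94
d cm [-0.29  0.24  4.42] yaw -0.04
```

Call:
play_rows(
  targets=[
    {"grip":5,"dx":-0.2,"dy":0.2,"dz":1,"yaw":0},
    {"grip":5,"dx":-0.3,"dy":0.2,"dz":2,"yaw":0},
    {"grip":5,"dx":-0.3,"dy":0.2,"dz":3,"yaw":0},
    {"grip":5,"dx":-0.3,"dy":0.2,"dz":3.8,"yaw":0},
    {"grip":5,"dx":-0.3,"dy":0.2,"dz":4.2,"yaw":0},
  ],
)

```text
time_s: 6.7
tool_pos: [0.4191, -0.2911, 0.0532]
tool_rot: [-0.014, 0.623, 0.782, -0.0]
force: [-0.1, 0.2, -0.0]
gripper_width: 0.0503
```

```bash
python3 -c "
from h import *
go(.4198,-.2912,.052,103)
"
```

```text
t 6.7 pos [ 0.4191 -0.2911  0.0532] head 102.96 tilt 1.6 w 0.0503 F [-0.1  0.2 -0. ] M [-0.06 -0.15 -0.01] q6 -0.94
d cm [-0.02  0.07  0.11] yaw -0.04
```

Call:
play_rows(
  targets=[
    {"grip":2,"dx":0,"dy":0.1,"dz":0.1,"yaw":0},
    {"grip":2,"dx":0,"dy":0.1,"dz":0.1,"yaw":0},
    {"grip":0.4,"dx":0,"dy":0.1,"dz":0.1,"yaw":0},
    {"grip":0.4,"dx":0,"dy":0.1,"dz":0.1,"yaw":0},
    {"grip":0.4,"dx":0,"dy":0.1,"dz":0.1,"yaw":0},
  ],
)

```text
time_s: 7.2
tool_pos: [0.4203, -0.2911, 0.0525]
tool_rot: [-0.014, 0.623, 0.782, -0.0]
force: [1.1, 0.6, -0.5]
gripper_width: 0.0132
```

Call:
play_rows(
  targets=[
    {"grip":0.4,"dx":0,"dy":0,"dz":0,"yaw":0},
    {"grip":0.4,"dx":0,"dy":0,"dz":0,"yaw":0},
  ],
)

```text
time_s: 7.4
tool_pos: [0.4204, -0.2911, 0.0526]
tool_rot: [-0.013, 0.623, 0.782, -0.0]
force: [0.0, 0.9, -1.4]
gripper_width: 0.0096
```

```bash
python3 -c "
from h import *
go(.4198,-.2912,.052,103)
s=ctrl.sense();p,d=ctrl.capture('wrist');cv2.imwrite('pics/w4.png',p[:,:,::-1])
"
```

```text
t 7.4 pos [ 0.4204 -0.2911  0.0526] head 102.96 tilt 1.54 w 0.0096 F [ 0.   0.9 -1.4] M [-0.05 -0.1  -0.  ] q6 -0.94
d cm [-0.   -0.06  0.06] yaw -0.04
```

View pics/w4.png

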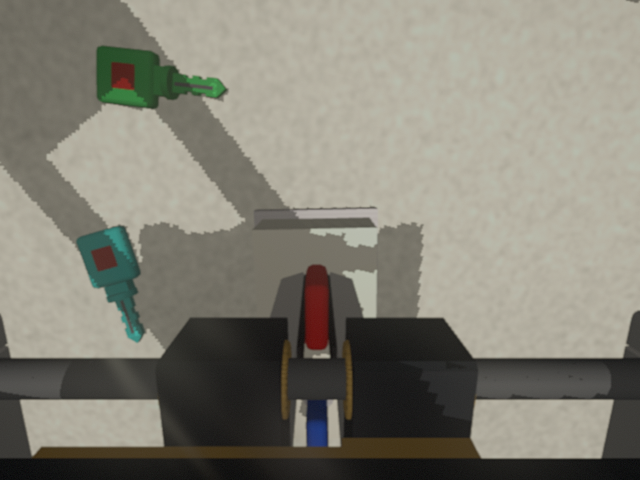

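Call:
play_rows(
  targets=[
    {"grip":0.4,"dx":0,"dy":0,"dz":-1,"yaw":0},
    {"grip":0.4,"dx":0,"dy":0,"dz":-2.5,"yaw":0},
    {"grip":0.4,"dx":0,"dy":0,"dz":-4.5,"yaw":0},
    {"grip":0.4,"dx":0,"dy":0,"dz":-7,"yaw":0},
    {"grip":0.4,"dx":0,"dy":0,"dz":-10,"yaw":0},
  ],
)

```text
time_s: 7.95
tool_pos: [0.422, -0.2922, 0.1532]
tool_rot: [-0.014, 0.623, 0.782, -0.0]
force: [1.0, -0.6, -0.5]
gripper_width: 0.0099
```

Call:
play_rows(
  targets=[
    {"grip":0.4,"dx":0,"dy":0,"dz":-3,"yaw":0},
    {"grip":0.4,"dx":0,"dy":0,"dz":-3,"yaw":0},
  ],
)

```text
time_s: 8.15
tool_pos: [0.4249, -0.2946, 0.1894]
tool_rot: [-0.009, 0.623, 0.782, -0.001]
force: [0.5, 0.3, -0.1]
gripper_width: 0.0098
```

```bash
python3 -c "
from h import *
go(.5143,-.0482,.18,185.4)
s=ctrl.sense();p,d=ctrl.capture('wrist');cv2.imwrite('pics/w5.png',p[:,:,::-1])
"
```

```text
t 8.15 pos [ 0.4249 -0.2946  0.1894] head 102.97 tilt 1.02 w 0.0098 F [ 0.5  0.3 -0.1] M [-0.07 -0.14  0.01] q6 -0.94
d cm [21.99 14.25  1.06] yaw -82.43
```

View pics/w5.png

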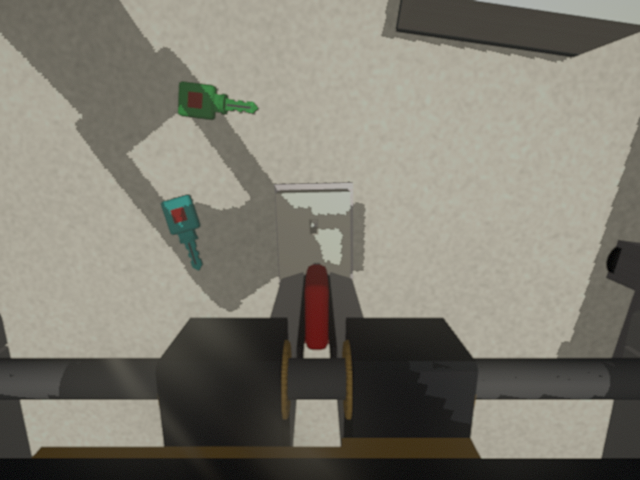

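Call:
play_rows(
  targets=[
    {"grip":0.4,"dx":2,"dy":1.3,"dz":0,"yaw":-8},
    {"grip":0.4,"dx":4.5,"dy":2.9,"dz":0,"yaw":-16},
    {"grip":0.4,"dx":7,"dy":4.5,"dz":0,"yaw":-24},
    {"grip":0.4,"dx":9.5,"dy":6.1,"dz":0,"yaw":-32},
    {"grip":0.4,"dx":12,"dy":7.7,"dz":0,"yaw":-40},
  ],
)

```text
time_s: 8.7
tool_pos: [0.4714, -0.1581, 0.1854]
tool_rot: [-0.012, 0.315, 0.949, 0.004]
force: [0.2, -0.1, -0.5]
gripper_width: 0.0101
```

```bash
cat >> h.py <<'E'
TG=rot(np.array([-0.0135,0.623,0.782,-0.0003])/np.linalg.norm([-0.0135,0.623,0.782,-0.0003]))
KAX=TG.T@np.array([0,0,1.])       # key axis in tool frame
def key():
    s=ctrl.sense();T=rot(s['tool_rot']);k=T@KAX
    # tip: 40.6mm below TCP along key axis
    tip=s['tool_pos']-k*.0406
    print('keyaxis deg',np.degrees(k[:2]).round(2),'tip',tip.round(4),'head',np.degrees(np.arctan2(T[1,0],T[0,0])).round(2));return tip
E
python3 -c "
from h import *
go(.5143,-.0482,.18,185.4);key()
"
```

```text
t 8.7 pos [ 0.4714 -0.1581  0.1854] head 143.29 tilt 1.47 w 0.0101 F [ 0.2 -0.1 -0.5] M [-0.02 -0.14  0.02] q6 -1.37
d cm [ 3.11 11.37  0.61] yaw -42.11
keyaxis deg [-0.34 -0.91] tip [ 0.4716 -0.1574  0.1448] head 143.29
```

Call:
play_rows(
  targets=[
    {"grip":0.4,"dx":0.7,"dy":2.5,"dz":0,"yaw":-8.4},
    {"grip":0.4,"dx":1.4,"dy":5,"dz":0,"yaw":-16.8},
    {"grip":0.4,"dx":2.1,"dy":7.5,"dz":0,"yaw":-25},
    {"grip":0.4,"dx":2.7,"dy":9.6,"dz":-0.2,"yaw":-33.4},
    {"grip":0.4,"dx":3.1,"dy":11.4,"dz":-0.4,"yaw":-42},
  ],
)

```text
time_s: 9.2
tool_pos: [0.514, -0.0467, 0.1881]
tool_rot: [-0.012, -0.05, 0.999, 0.008]
force: [-0.6, 0.1, -0.8]
gripper_width: 0.0098
```

```bash
python3 -c "
from h import *
go(.5143,-.0482,.18,185.4);key()
"
```

```text
t 9.2 pos [ 0.514  -0.0467  0.1881] head -174.31 tilt 1.67 w 0.0098 F [-0.6  0.1 -0.8] M [ 0.06 -0.12 -0.04] q6 -1.88
d cm [-0.03 -0.17  0.8 ] yaw 0.29
keyaxis deg [ 0.33 -1.99] tip [ 0.5138 -0.0453  0.1475] head -174.31
```

Call:
play_rows(
  targets=[
    {"grip":0.4,"dx":0,"dy":-0.2,"dz":-4,"yaw":0.3},
    {"grip":0.4,"dx":0,"dy":-0.2,"dz":-4,"yaw":0.3},
  ],
)

```text
time_s: 9.4
tool_pos: [0.5167, -0.049, 0.2309]
tool_rot: [-0.009, -0.048, 0.999, 0.008]
force: [-0.2, -0.1, -0.1]
gripper_width: 0.0096
```

```bash
python3 -c "
from h import *
go(.5143,-.0482,.18,185.4);key();print(rot(ctrl.sense()['tool_rot'])[:,2])
"
```

```text
t 9.4 pos [ 0.5167 -0.049   0.2309] head -174.54 tilt 1.39 w 0.0096 F [-0.2 -0.1 -0.1] M [ 0.02 -0.22 -0.03] q6 -1.87
d cm [0.14 0.02 5.1 ] yaw 0.06
keyaxis deg [ 0.03 -1.91] tip [ 0.5167 -0.0477  0.1903] head -174.54
[-0.01956491  0.01421179 -0.99970758]
```

Call:
play_rows(
  targets=[
    {"grip":0.4,"dx":0.1,"dy":0,"dz":1,"yaw":0},
    {"grip":0.4,"dx":0.2,"dy":0,"dz":2.5,"yaw":0},
    {"grip":0.4,"dx":0.2,"dy":0,"dz":4,"yaw":0},
    {"grip":0.4,"dx":0.2,"dy":0,"dz":5.5,"yaw":0},
    {"grip":0.4,"dx":0.2,"dy":0,"dz":6,"yaw":0},
  ],
)

```text
time_s: 9.9
tool_pos: [0.5115, -0.0481, 0.1669]
tool_rot: [-0.013, -0.047, 0.999, 0.008]
force: [0.0, -0.7, -1.2]
gripper_width: 0.0095
```

```bash
python3 -c "
from h import *
go(.5143,-.0482,.137,185.4);key();print(rot(ctrl.sense()['tool_rot'])[:,2])
"
```

```text
t 9.9 pos [ 0.5115 -0.0481  0.1669] head -174.56 tilt 1.73 w 0.0095 F [ 0.  -0.7 -1.2] M [ 0.05 -0.12  0.01] q6 -1.88
d cm [-0.35 -0.09  2.98] yaw 0.04
keyaxis deg [ 0.39 -1.99] tip [ 0.5112 -0.0467  0.1263] head -174.56
[-0.02581658  0.01553717 -0.99954595]
```

Call:
play_rows(
  targets=[
    {"grip":0.4,"dx":-0.2,"dy":-0.1,"dz":0.5,"yaw":0},
    {"grip":0.4,"dx":-0.3,"dy":-0.1,"dz":1.2,"yaw":0},
    {"grip":0.4,"dx":-0.3,"dy":-0.1,"dz":2,"yaw":0},
    {"grip":0.4,"dx":-0.3,"dy":-0.1,"dz":2.7,"yaw":0},
    {"grip":0.4,"dx":-0.3,"dy":-0.1,"dz":3,"yaw":0},
  ],
)

```text
time_s: 10.4
tool_pos: [0.5135, -0.0483, 0.1359]
tool_rot: [-0.013, -0.047, 0.999, 0.009]
force: [-0.9, 0.7, -0.2]
gripper_width: 0.0098
```

```bash
python3 -c "
from h import *
go(.5143,-.0482,.137,185.4);key();print(rot(ctrl.sense()['tool_rot'])[:,2])
p,d=ctrl.capture('top');cv2.imwrite('pics/t1.png',p[:,:,::-1]);crop('pics/t1.png','pics/c7.png',290,150,100,80,6)
p,d=ctrl.capture('scene');cv2.imwrite('pics/s1.png',p[:,:,::-1]);crop('pics/s1.png','pics/c8.png',240,200,100,80,6)
p,d=ctrl.capture('wrist');cv2.imwrite('pics/w6.png',p[:,:,::-1])
"
```

```text
t 10.4 pos [ 0.5135 -0.0483  0.1359] head -174.56 tilt 1.78 w 0.0098 F [-0.9  0.7 -0.2] M [ 0.09 -0.13  0.05] q6 -1.88
d cm [-0.08 -0.   -0.11] yaw 0.04
keyaxis deg [ 0.45 -2.  ] tip [ 0.5132 -0.0468  0.0954] head -174.56
[-0.02682969  0.01576327 -0.99951573]
```

View pics/c8.png

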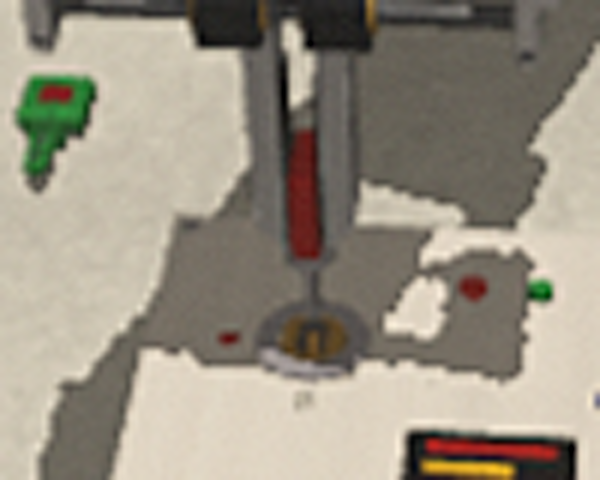

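View pics/w6.png

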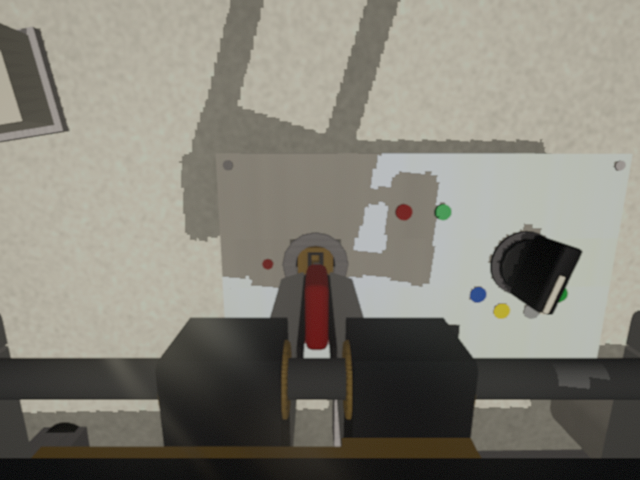

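```bash
python3 -c "
from h import *
f=lambda p:((p-np.array([240,200])+.5)*6-.5).round(1)
t=np.array([.5135,-.0475,.0954]);
for lean in (0,-.0148,-.035): print(lean,[f(proj('scene',t+np.array([.005,lean,1])*h)) for h in (0,.03,.04,.074)])
print('lock',f(proj('scene',np.array([.5143,-.0482,.088]))))
"
```

```text
0 [array([308.8, 321.3]), array([306.4, 255.4]), array([305.6, 232.8]), array([302.6, 154.3])]
-0.0148 [array([308.8, 321.3]), array([305.1, 255.2]), array([303.9, 232.7]), array([299.4, 153.9])]
-0.035 [array([308.8, 321.3]), array([303.4, 255. ]), array([301.5, 232.4]), array([295.1, 153.5])]
lock [307.  338.5]
```

View pics/c7.png

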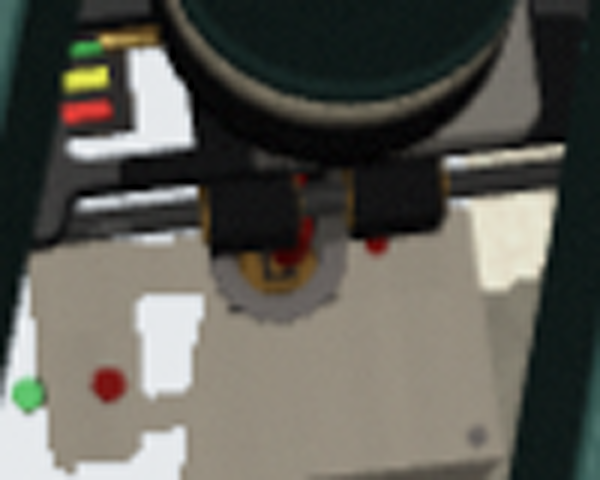

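Call:
play_rows(
  targets=[
    {"grip":0.4,"dx":-0.1,"dy":-0.05,"dz":0.2,"yaw":0},
    {"grip":0.4,"dx":-0.1,"dy":-0.05,"dz":0.4,"yaw":0},
    {"grip":0.4,"dx":-0.1,"dy":-0.05,"dz":0.6,"yaw":0},
    {"grip":0.4,"dx":-0.1,"dy":-0.05,"dz":0.8,"yaw":0},
    {"grip":0.4,"dx":-0.1,"dy":-0.05,"dz":1.0,"yaw":0},
  ],
)

```text
time_s: 11.05
tool_pos: [0.5146, -0.0486, 0.1266]
tool_rot: [-0.013, -0.047, 0.999, 0.008]
force: [0.4, -0.5, -0.6]
gripper_width: 0.0097
```

```bash
python3 -c "
from h import *
go(.5143,-.0482,.0986,185.4);key()
"
```

```text
t 11.05 pos [ 0.5146 -0.0486  0.1266] head -174.56 tilt 1.73 w 0.0097 F [ 0.4 -0.5 -0.6] M [ 0.07 -0.16 -0.01] q6 -1.88
d cm [-0.05 -0.01  2.8 ] yaw 0.04
keyaxis deg [ 0.39 -1.99] tip [ 0.5143 -0.0472  0.086 ] head -174.56
```

Call:
play_rows(
  targets=[
    {"grip":0.4,"dx":0,"dy":0,"dz":0.15,"yaw":0},
    {"grip":0.4,"dx":0,"dy":0,"dz":0.3,"yaw":0},
    {"grip":0.4,"dx":0,"dy":0,"dz":0.45,"yaw":0},
    {"grip":0.4,"dx":0,"dy":0,"dz":0.6,"yaw":0},
    {"grip":0.4,"dx":0,"dy":0,"dz":0.7,"yaw":0},
  ],
)

```text
time_s: 11.55
tool_pos: [0.5143, -0.0484, 0.1194]
tool_rot: [-0.013, -0.047, 0.999, 0.008]
force: [-0.7, 0.3, -0.9]
gripper_width: 0.0098
```

```bash
python3 -c "
from h import *
go(.5143,-.0482,.0986,185.4);key()
"
```

```text
t 11.55 pos [ 0.5143 -0.0484  0.1194] head -174.56 tilt 1.74 w 0.0098 F [-0.7  0.3 -0.9] M [ 0.03 -0.14  0.01] q6 -1.88
d cm [-0.05 -0.01  2.08] yaw 0.04
keyaxis deg [ 0.4  -1.99] tip [ 0.514  -0.047   0.0788] head -174.56
```

Call:
play_rows(
  targets=[
    {"grip":0.4,"dx":0,"dy":0.08,"dz":0.1,"yaw":0},
    {"grip":0.4,"dx":0,"dy":-0.08,"dz":0.2,"yaw":0},
    {"grip":0.4,"dx":0,"dy":0.08,"dz":0.3,"yaw":0},
    {"grip":0.4,"dx":0,"dy":-0.08,"dz":0.4,"yaw":0},
    {"grip":0.4,"dx":0,"dy":0,"dz":0.5,"yaw":0},
  ],
)

```text
time_s: 12.05
tool_pos: [0.514, -0.0484, 0.1166]
tool_rot: [-0.012, -0.047, 0.999, 0.008]
force: [-3.5, -1.0, 11.0]
gripper_width: 0.0095
```

```bash
python3 -c "
from h import *
go(.5143,-.0482,.0986,185.4);key()
"
```

```text
t 12.05 pos [ 0.514  -0.0484  0.1166] head -174.57 tilt 1.71 w 0.0095 F [-3.5 -1.  11. ] M [-0.01  1.    0.05] q6 -1.88
d cm [-0.07 -0.01  1.8 ] yaw 0.03
keyaxis deg [ 0.38 -1.98] tip [ 0.5138 -0.047   0.076 ] head -174.57
```

Call:
play_rows(
  targets=[
    {"grip":0.4,"dx":0,"dy":0.12,"dz":0.25,"yaw":0},
    {"grip":0.4,"dx":0,"dy":-0.12,"dz":0.3,"yaw":0},
    {"grip":0.4,"dx":0,"dy":0.12,"dz":0.35,"yaw":0},
    {"grip":0.4,"dx":0,"dy":-0.12,"dz":0.4,"yaw":0},
    {"grip":0.4,"dx":0,"dy":0.12,"dz":0.45,"yaw":0},
  ],
)

```text
time_s: 12.55
tool_pos: [0.5131, -0.0483, 0.1118]
tool_rot: [-0.013, -0.047, 0.999, 0.007]
force: [-2.9, -3.4, 0.9]
gripper_width: 0.0096
```

```bash
python3 -c "
from h import *
go(.5143,-.0482,.0986,185.4);key()
"
```

```text
t 12.55 pos [ 0.5131 -0.0483  0.1118] head -174.61 tilt 1.74 w 0.0096 F [-2.9 -3.4  0.9] M [-0.76  0.56 -0.01] q6 -1.87
d cm [-0.16 -0.02  1.32] yaw -0.01
keyaxis deg [ 0.48 -1.85] tip [ 0.5127 -0.047   0.0712] head -174.61
```

Call:
play_rows(
  targets=[
    {"grip":0.4,"dx":-0.1,"dy":-0.1,"dz":0.1,"yaw":0},
    {"grip":0.4,"dx":-0.1,"dy":0.1,"dz":0.2,"yaw":0},
    {"grip":0.4,"dx":-0.1,"dy":-0.1,"dz":0.3,"yaw":0},
    {"grip":0.4,"dx":-0.1,"dy":0.1,"dz":0.4,"yaw":0},
    {"grip":0.4,"dx":-0.1,"dy":-0.1,"dz":0.5,"yaw":0},
  ],
)

```text
time_s: 13.05
tool_pos: [0.5146, -0.0484, 0.1073]
tool_rot: [-0.013, -0.047, 0.999, 0.008]
force: [-3.3, 1.9, 6.7]
gripper_width: 0.0096
```

```bash
python3 -c "
from h import *
go(.5143,-.0482,.0986,185.4);key()
"
```

```text
t 13.05 pos [ 0.5146 -0.0484  0.1073] head -174.59 tilt 1.7 w 0.0096 F [-3.3  1.9  6.7] M [0.68 0.64 0.05] q6 -1.88
d cm [0.01 0.01 0.87] yaw 0.01
keyaxis deg [ 0.39 -1.93] tip [ 0.5143 -0.0471  0.0667] head -174.59
```

Call:
play_rows(
  targets=[
    {"grip":0.4,"dx":0,"dy":0.12,"dz":0.15,"yaw":0},
    {"grip":0.4,"dx":0,"dy":-0.12,"dz":0.25,"yaw":0},
    {"grip":0.4,"dx":0,"dy":0.12,"dz":0.35,"yaw":0},
    {"grip":0.4,"dx":0,"dy":-0.12,"dz":0.45,"yaw":0},
    {"grip":0.4,"dx":0,"dy":0.12,"dz":0.5,"yaw":0},
  ],
)

```text
time_s: 13.55
tool_pos: [0.5147, -0.0483, 0.1051]
tool_rot: [-0.012, -0.047, 0.999, 0.007]
force: [-6.5, -4.5, 13.7]
gripper_width: 0.0095
```

```bash
python3 -c "
from h import *
go(.5143,-.0482,.0986,185.4);key()
"
```

```text
t 13.55 pos [ 0.5147 -0.0483  0.1051] head -174.61 tilt 1.54 w 0.0095 F [-6.5 -4.5 13.7] M [-1.07  1.54  0.07] q6 -1.87
d cm [0.02 0.01 0.65] yaw -0.01
keyaxis deg [ 0.29 -1.78] tip [ 0.5145 -0.0471  0.0645] head -174.61
```

Call:
play_rows(
  targets=[
    {"grip":0.4,"dx":0.05,"dy":-0.12,"dz":0.3,"yaw":0},
    {"grip":0.4,"dx":0.05,"dy":0.12,"dz":0.35,"yaw":0},
    {"grip":0.4,"dx":0.05,"dy":-0.12,"dz":0.4,"yaw":0},
    {"grip":0.4,"dx":0.05,"dy":0.12,"dz":0.45,"yaw":0},
    {"grip":0.4,"dx":0.05,"dy":-0.12,"dz":0.5,"yaw":0},
  ],
)

```text
time_s: 14.05
tool_pos: [0.5145, -0.0486, 0.1013]
tool_rot: [-0.011, -0.047, 0.999, 0.007]
force: [-4.2, 3.1, 6.1]
gripper_width: 0.0099
```

```bash
python3 -c "
from h import *
go(.5143,-.0482,.0986,185.4);key()
"
```

```text
t 14.05 pos [ 0.5145 -0.0486  0.1013] head -174.58 tilt 1.53 w 0.0099 F [-4.2  3.1  6.1] M [0.73 0.77 0.01] q6 -1.88
d cm [0.01 0.03 0.27] yaw 0.02
keyaxis deg [ 0.22 -1.89] tip [ 0.5143 -0.0472  0.0608] head -174.58
```

Call:
play_rows(
  targets=[
    {"grip":0.4,"dx":0.05,"dy":0.12,"dz":0.1,"yaw":0},
    {"grip":0.4,"dx":0.05,"dy":-0.1,"dz":0.2,"yaw":0},
    {"grip":0.4,"dx":0.05,"dy":0.1,"dz":0.3,"yaw":0},
    {"grip":0.4,"dx":0.05,"dy":-0.05,"dz":0.4,"yaw":0},
    {"grip":0.4,"dx":0.05,"dy":0,"dz":0.5,"yaw":0},
  ],
)

```text
time_s: 14.55
tool_pos: [0.5144, -0.0481, 0.0983]
tool_rot: [-0.01, -0.047, 0.999, 0.008]
force: [-6.2, -0.3, 14.5]
gripper_width: 0.0094
```

```bash
python3 -c "
from h import *
go(.5143,-.0482,.0986,185.4);key()
s=ctrl.sense();p,d=ctrl.capture('wrist');cv2.imwrite('pics/w7.png',p[:,:,::-1])
p,d=ctrl.capture('scene');cv2.imwrite('pics/s2.png',p[:,:,::-1]);crop('pics/s2.png','pics/c9.png',240,200,100,80,6)
"
```

```text
t 14.55 pos [ 0.5144 -0.0481  0.0983] head -174.57 tilt 1.47 w 0.0094 F [-6.2 -0.3 14.5] M [0.03 1.19 0.03] q6 -1.88
d cm [ 0.01 -0.01 -0.03] yaw 0.03
keyaxis deg [ 0.13 -1.93] tip [ 0.5143 -0.0468  0.0577] head -174.57
```

View pics/c9.png

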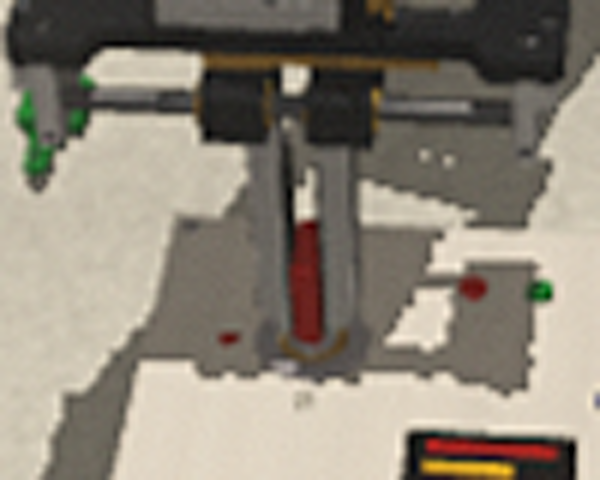

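View pics/w7.png

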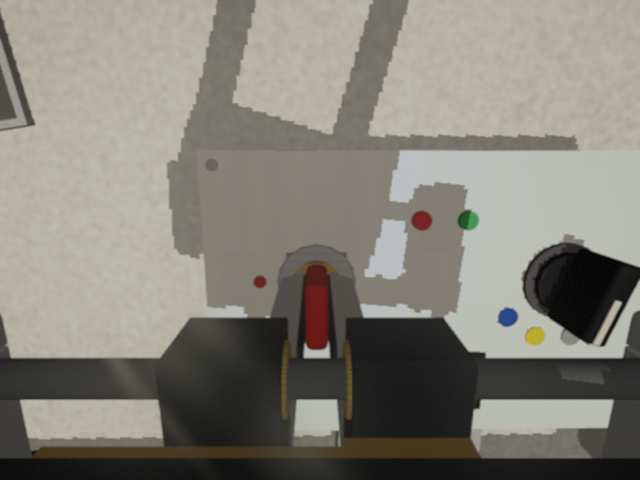

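Call:
play_rows(
  targets=[
    {"grip":0.4,"dx":0.05,"dy":0.05,"dz":0.3,"yaw":0},
    {"grip":0.4,"dx":0.05,"dy":-0.05,"dz":0.4,"yaw":0},
    {"grip":0.4,"dx":0.05,"dy":0,"dz":0.5,"yaw":0},
    {"grip":0.4,"dx":0.05,"dy":0,"dz":0.5,"yaw":0},
  ],
)

```text
time_s: 15.05
tool_pos: [0.5145, -0.0481, 0.0981]
tool_rot: [-0.009, -0.047, 0.999, 0.007]
force: [-9.4, 0.0, 21.2]
gripper_width: 0.0098
```

```bash
python3 -c "
from h import *
go(.5143,-.0482,.0986,185.4);key()
"
```

```text
t 15.05 pos [ 0.5145 -0.0481  0.0981] head -174.55 tilt 1.29 w 0.0098 F [-9.4  0.  21.2] M [0.08 1.94 0.04] q6 -1.88
d cm [ 0.02 -0.01 -0.05] yaw 0.05
keyaxis deg [-0.06 -1.87] tip [ 0.5145 -0.0468  0.0576] head -174.55
```

Call:
play_rows(
  targets=[
    {"grip":0.4,"dx":0.05,"dy":0,"dz":0.4,"yaw":7},
    {"grip":0.4,"dx":0.05,"dy":0,"dz":0.4,"yaw":14},
    {"grip":0.4,"dx":0.05,"dy":0,"dz":0.4,"yaw":21},
    {"grip":0.4,"dx":0.05,"dy":0,"dz":0.4,"yaw":28},
    {"grip":0.4,"dx":0.05,"dy":0,"dz":0.4,"yaw":35},
  ],
)

```text
time_s: 15.55
tool_pos: [0.5146, -0.0479, 0.0982]
tool_rot: [-0.009, 0.257, 0.966, 0.004]
force: [-8.6, 0.5, 19.4]
gripper_width: 0.0097
```

```bash
python3 -c "
from h import *
go(.5143,-.0482,.0986,95.4);key()
"
```

```text
t 15.55 pos [ 0.5146 -0.0479  0.0982] head 150.19 tilt 1.14 w 0.0097 F [-8.6  0.5 19.4] M [0.13 1.61 0.12] q6 -1.26
d cm [ 0.02 -0.04 -0.04] yaw 54.79
keyaxis deg [-0.66 -1.01] tip [ 0.5151 -0.0472  0.0576] head 150.19
```

Call:
play_rows(
  targets=[
    {"grip":0.4,"dx":0.05,"dy":-0.03,"dz":0.4,"yaw":7},
    {"grip":0.4,"dx":0.05,"dy":-0.03,"dz":0.4,"yaw":14},
    {"grip":0.4,"dx":0.05,"dy":-0.03,"dz":0.4,"yaw":21},
    {"grip":0.4,"dx":0.05,"dy":-0.03,"dz":0.4,"yaw":28},
    {"grip":0.4,"dx":0.05,"dy":-0.03,"dz":0.4,"yaw":35},
  ],
)

```text
time_s: 16.05
tool_pos: [0.5147, -0.048, 0.0982]
tool_rot: [-0.008, 0.538, 0.843, 0.002]
force: [-8.0, -0.1, 19.0]
gripper_width: 0.0099
```

```bash
python3 -c "
from h import *
go(.5143,-.0482,.0986,95.4);key()
"
```

```text
t 16.05 pos [ 0.5147 -0.048   0.0982] head 114.92 tilt 0.99 w 0.0099 F [-8.  -0.1 19. ] M [0.03 1.71 0.05] q6 -0.65
d cm [-0.01 -0.05 -0.04] yaw 19.52
keyaxis deg [-0.71 -0.04] tip [ 0.5152 -0.0479  0.0576] head 114.92
```

Call:
play_rows(
  targets=[
    {"grip":0.4,"dx":0,"dy":0,"dz":0.4,"yaw":7},
    {"grip":0.4,"dx":0,"dy":0,"dz":0.4,"yaw":14},
    {"grip":0.4,"dx":0,"dy":0,"dz":0.4,"yaw":21},
    {"grip":0.4,"dx":0,"dy":0,"dz":0.4,"yaw":26},
    {"grip":0.4,"dx":0,"dy":0,"dz":0.4,"yaw":30},
  ],
)

```text
time_s: 16.55
tool_pos: [0.5148, -0.0479, 0.0982]
tool_rot: [-0.008, 0.739, 0.674, 0.0]
force: [-9.1, 0.9, 20.7]
gripper_width: 0.0095
```

```bash
python3 -c "
from h import *
go(.5143,-.0482,.0986,95.4);key()
s=ctrl.sense();p,d=ctrl.capture('wrist');cv2.imwrite('pics/w8.png',p[:,:,::-1])
"
```

```text
t 16.55 pos [ 0.5148 -0.0479  0.0982] head 84.77 tilt 0.89 w 0.0095 F [-9.1  0.9 20.7] M [-0.01  1.95  0.14] q6 -0.12
d cm [-0.03 -0.05 -0.04] yaw -10.63
keyaxis deg [-0.28  0.61] tip [ 0.515  -0.0483  0.0576] head 84.77
```

View pics/w8.png

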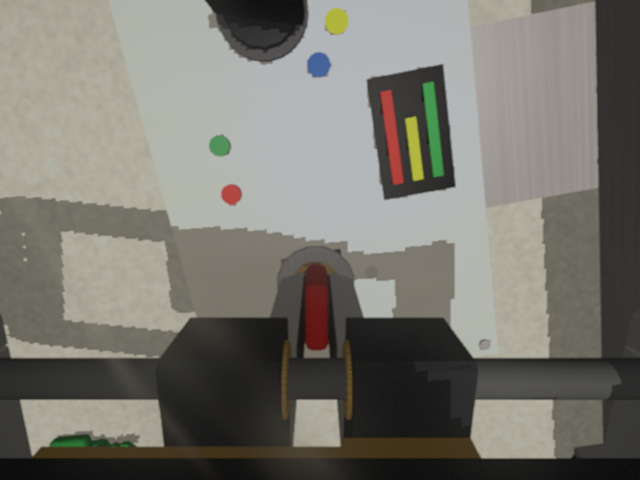

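Call:
play_rows(
  targets=[
    {"grip":0.4,"dx":0,"dy":0,"dz":0.4,"yaw":4},
    {"grip":0.4,"dx":0,"dy":0,"dz":0.4,"yaw":4},
    {"grip":0.4,"dx":0,"dy":0,"dz":0.4,"yaw":4},
    {"grip":0.4,"dx":0,"dy":0,"dz":0.4,"yaw":4},
    {"grip":0.4,"dx":0,"dy":0,"dz":0.4,"yaw":4},
  ],
)

```text
time_s: 17.1
tool_pos: [0.5147, -0.0478, 0.0982]
tool_rot: [-0.007, 0.762, 0.647, 0.0]
force: [-9.2, 0.1, 19.9]
gripper_width: 0.0097
```

```bash
python3 -c "
from h import *
go(.5143,-.0482,.0986,95.4);key()
p,d=ctrl.capture('scene');cv2.imwrite('pics/s3.png',p[:,:,::-1]);crop('pics/s3.png','pics/c10.png',230,190,160,120,5)
go(.5143,-.0482,.0986,95.4)
"
```

```text
t 17.1 pos [ 0.5147 -0.0478  0.0982] head 80.7 tilt 0.81 w 0.0097 F [-9.2  0.1 19.9] M [0.03 1.98 0.13] q6 -0.05
d cm [-0.04 -0.04 -0.04] yaw -14.7
keyaxis deg [-0.26  0.71] tip [ 0.5149 -0.0483  0.0576] head 80.7
t 17.15 pos [ 0.5147 -0.0479  0.0982] head 80.7 tilt 0.81 w 0.0097 F [-9.6 -0.9 19.9] M [-0.02  2.06  0.13] q6 -0.05
d cm [-0.04 -0.04 -0.04] yaw -14.7
```

View pics/c10.png

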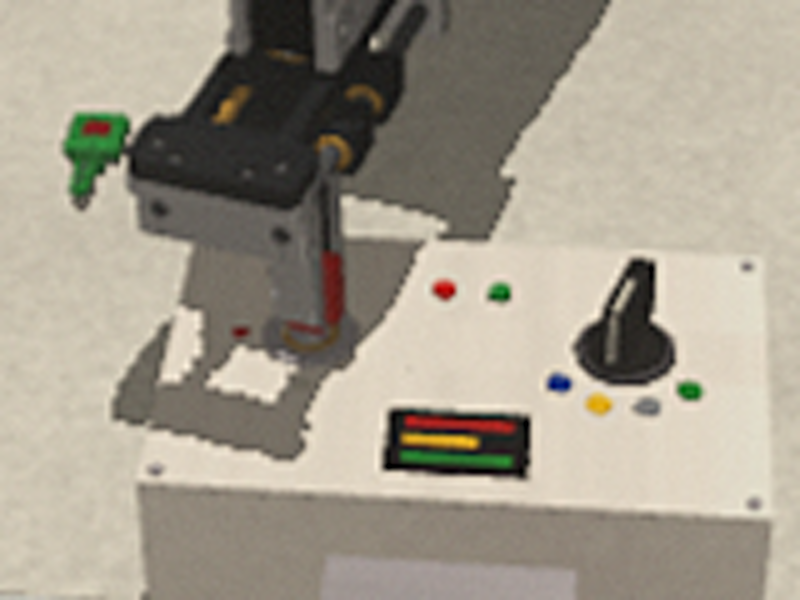

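```bash
python3 -c "
from h import *
go();print(ctrl.hand_in());go()
"
```

```text
t 17.15 pos [ 0.5147 -0.0479  0.0982] head 80.7 tilt 0.81 w 0.0097 F [-9.6 -0.9 19.9] M [-0.02  2.06  0.13] q6 -0.05
d cm [0. 0. 0.] yaw 0.0
the job is handed in; nothing more can be done
None
the job is handed in; nothing more can be done
```

I handed the job in at 17.15 s of the 67 s allowed. The arm was still gripping the red-headed key, pressed home and turned clockwise. No verdict was reported.

- **Selector:** I turned it from the grey mark to the yellow mark. The wrist picture right after and the last scene picture both show it pointing at yellow.
- **Key insertion:** I took the red-headed key from the stand and worked it past both pins with side-to-side rocking. The largest force I read while it was going in was about 14 N upward. It then stopped, and pressing harder moved it no further. The fingertips were at z = 0.0982 m, against 0.0986 m worked out for fully home.
- **Turn:** The hand turned about 105° clockwise. Allowing for the stated play of up to 0.25 rad, the plug should be at 1.57 rad or more, near its stop at 1.62.
- **At hand-in:** About 20 N was pressing the key down and the wrist was holding about 0.13 N m. The fingers were closed on the head at 9.7 mm, and the tool was tilted less than 1°.
- **Not checked directly:** I could not read the plug's angle itself, only infer it from the hand's turn and the wrist torque. A sideways force of about 9 N on the tool remained at the end. I did not look again at the blue-headed key or the pack of mince at the end; the blue-headed key was last seen standing in the stand when I gripped the red one.

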